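# Square a slab up in the corner of a locating square

## Task

Push the black slab over the table with the fingertips until it lies snug in the corner of the raised L-shaped aluminium square: one long side flush along the graduated fence on the right, and its far end up against the short end stop. Only push it, do not pick it up or tip it, leave the two steel dies and the tape roll where they are, and move the hand clear at the end.

Things in the scene. Friction and masses are not known exactly. Their poses are not given: they have to be found in the camera images.
- square: L-shaped aluminium square, 18 mm high, fixed to the table. Origin: inner corner of the L, on the table top. x axis: along the fence to the end stop (roughly away from the robot); y axis: left, away from the fence. Long graduated fence: face in the plane y = 0, x from -280 to +25 mm, bar 26 mm wide on the -y side. End stop: face in the plane x = 0, y from 0 to 100 mm, bar 26 mm wide on the +x side.
- slab_centre (a point): Centre of the loose stiff black slab, 262 x 124 mm, 26 mm thick, about 0.2 kg, flat on the table (point 13 mm above the table). Own y axis along the 262 mm length, x across the width, z up. Starts left of the fence, short of the end stop, skewed up to 0.25 rad. Snug in the corner it is at x = -131, y = +62 mm in the square's frame, length along the square's x axis.
- heel_die: Small D-shaped steel cutting die, 74 x 64 mm, 31 mm high, standing loose to the right of the fence; to be left alone. Origin: centre of its underside.
- round_die: Round steel cutting die, 41 mm across, 35 mm high, standing loose to the right of the near end of the fence; to be left alone. Origin: centre of its underside.
- tape_roll: Small roll of black tape, 62 mm across, 19 mm high, lying loose to the left of the slab's far end; to be left alone. Origin: centre of its underside.

How it is judged:
At the end, for the whole second after the job is handed in: The slab lies flat on the table in the corner of the square: gap to the fence and gap to the end stop under 4 mm at mid-slab, its length parallel to the fence within 0.02 rad (x of slab_centre in the frame of square between -0.135 and -0.127 m and y of slab_centre in the frame of square between 0.058 and 0.066 m and angle between the y axis of slab_centre and the x axis of square, either way round below 0.02 rad and height (world z) of slab_centre below 0.016 m and angle between slab_centre's own z axis and vertical below 0.03 rad); the robot touches nothing.
It fails at once if the slab is lifted (its centre more than 12 mm up from lying flat) (height (world z) of slab_centre above 0.025 m).
It fails at once if the slab is tipped by more than 0.15 rad (angle between slab_centre's own z axis and vertical above 0.15 rad).
It fails at once if a die or the tape roll is moved by more than 15 mm (distance of any of heel_die, round_die, tape_roll from where it was at the start of the episode above 0.015 m).
It also fails if it takes over 64 s, if anything falls off the work surface, if the arm or the gripper's body presses on something with over 40 N, if the wrist force passes 120 N, or if a joint passes its speed limit or range.

## Robot

A 6-joint arm with a two-finger parallel gripper is mounted at the origin on a cart in front of the work surface, level with it; the furniture and walls round the work are solid. World frame = base frame: x ahead of the robot, y to its left, z up, the work surface at z = 0. Lengths are in m, angles in rad, forces in N, time in s.
With the tool pointing down it reaches from about 0.375 to 0.975 m from the base axis. Payload 3.8 kg.
Tool frame: the origin (TCP) lies between the finger pads; the fingertips stand 17 mm ahead of it and the grasp point (between the pads) lies 2 mm behind it; z points along the fingers, y is the line along which they close (so a half turn about z gives the same grasp; the last joint's range is limited). The gripper opens to 85 mm and grips with 20 to 120 N. Pads are 22 mm wide; open, the fingers measure 114 mm over their backs; the gripper's body (76 mm by 85 mm) begins 54 mm behind the grasp point. The pads swing forward as they close: fully open they stand 13 mm farther back than shut.
Start: joints at [-0.037, 0.264, 1.604, -0, 1.274, -0.037], TCP at [0.675, -0, 0.248] pointing down, gripper open.
Joint ranges: [-2.63, 2.63], [-0.94, 2.18], [0.31, 2.57], [-1.31, 4.45], [0, 2.66], [-2.55, 2.55]. Speed limits (rad/s): [2.57, 2.57, 3.14, 3.14, 3.14, 3.14].

## Interface

Orientations are given as a rotation vector (axis times angle).
In Python, from workcell import bot gives the robot as it stands.
- The arm moves only by the tool play_rows, never from a script. Its argument "steps" is one flat list of numbers, 4 for each row, row after row: the shift along the tool's x, y, z in m, then the turn about the tool's z in rad. A call has 1 to 10 rows; each row is the pose to reach, as a shift and turn from the pose commanded when the call began, along the tool's axes at that moment; what a row does not reach only later rows make up. A row lasts 1/8 s, in which the tool goes at most 62.5 mm and 10.7 degrees, less where a joint would pass 70% of its speed; a pose out of reach is approached as far as the arm can. A call with a gripper value outside its range is refused whole. "jaw" is the closure in counts, from 0 (fully open) to 255 (shut), set as the call begins (left out, the last holds). The fingers move at their own pace and stop on an object; "grip_force" is the grip in N (left out, the last holds). Time passes only in rows, so rows that repeat a pose let the fingers close. It gives the time, the measured TCP pose, the force, the opening and the grip force at its end, in the units of the state.
- bot.read_state(): the state, without advancing time (a new reading comes with each control period).
- bot.read_camera(name): name is "scene" or "side" or "wrist"; returns a dict with "pixels" (384x512x3 uint8, blue, green, red), "mtx" (3x3 intrinsics, pixels), "dist" ([k1, k2, p1, p2, k3] as OpenCV has them; the pictures are not rectified), "R" (3x3) and "t" (3): a world point X has camera coordinates R X + t. Camera axes: x right, y down, z forward; pixel columns grow to the right and rows downward; lengths in m; the calibration is good to about 2 mm. A picture is of the moment at which its call begins. There is no depth.
- bot.finish_job(): hands the job in; it is judged then, once.
The state is a dict: "time": time; "q": joint angles; "joint_vel": joint speeds; "joint_torque": joint torques, N m; "tool_pos": TCP position; "tcp_rot": TCP orientation; "wrist_force": force on the tool from outside, world axes, zero at the start; "torque": the same for the moment, N m; "width": opening from 0.0 (shut) to 1.0 (fully open); "grip_force": force on a finger pad.
Only numpy, scipy, OpenCV 4.12 (cv2) and the standard library are available. Lean on these libraries where they do the work, as an engineer would, in place of code of your own. Each camera call takes 0.05 s, during which the arm holds its last target. There are 200 camera calls.

## Working session

There is one attempt and no reset: what is moved stays moved. The work goes in short steps, Python scripts to look and compute and a tool call to move; the robot and the scene stay as the last step left them, time stands still between calls to the robot, and variables do not carry over. Pictures are saved under pics/ and viewed, at most 10 in all, crops included, and the job is handed in when it is done.

Besides the shell and the picture viewer there is one more tool, called after "Call:" as a command line: name --argument value ..., lists and objects as JSON in quotes. play_rows: Moves the arm, as the interface text tells. Its arguments: {"type":"object","properties":{"steps":{"type":"array"},"jaw":{"type":"number"},"grip_force":{"type":"number"}},"required":["steps"]}

```bash
mkdir -p pics; ls
python3 - <<'E'
from workcell import bot
import cv2,numpy as np
s=bot.read_state();print(s['time'],s['tool_pos'],s['tcp_rot'],s['wrist_force'],s['width'])
ims=[]
for n in("scene","side","wrist"):
    c=bot.read_camera(n);cv2.imwrite(f'pics/{n}0.png',c['pixels']);np.savez(f'{n}0.npz',**c)
    print(n,(-c['R'].T@c['t']).round(3),c['R'][2].round(2))
E
```

```text
pics
0.0 [ 6.74281460e-01 -4.72359976e-06  2.46935078e-01] [-2.2203075  -2.22020983  0.00246535] [ 1.04844482  0.8104231  -0.53766194] 1.0007757691434722
scene [ 0.108 -0.33   0.518] [ 0.63  0.53 -0.57]
side [ 0.326 -0.534  0.531] [ 0.37  0.73 -0.57]
wrist [0.675 0.08  0.372] [-0.   -0.31 -0.95]
```

View pics/scene0.png

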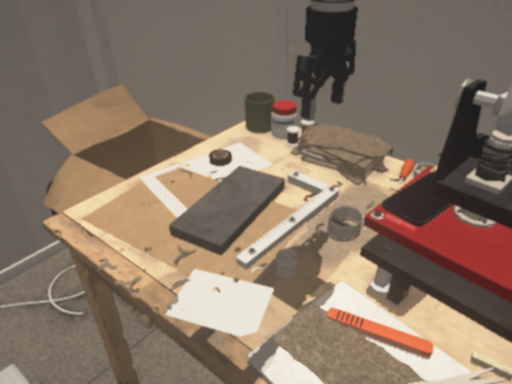

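View pics/wrist0.png

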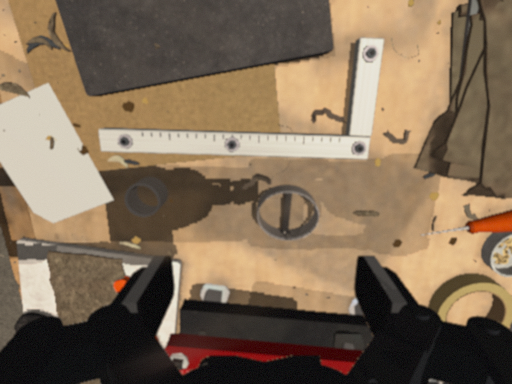

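The scene view shows the slab around (227,208), the square at its right (fence end about (243,260), corner about (335,190)), and the tape roll at (220,157). The wrist view shows the fence inner edge from about (100,129) to (350,135), the stop's inner edge at x≈355, and the slab's right edge from (90,95) to (332,50).

```bash
cat > h.py <<'E'
import cv2,numpy as np
def ray(c,px,z):
    p=cv2.undistortPoints(np.array(px,float).reshape(-1,1,2),c['mtx'],c['dist']).reshape(-1,2)
    d=np.c_[p,np.ones(len(p))]@c['R']; o=-c['R'].T@c['t']
    return o+d*((z-o[2])/d[:,2])[:,None]
def big(m):
    return max(cv2.findContours(m.astype(np.uint8),0,1)[0],key=cv2.contourArea)
E
python3 - <<'E'
from h import *
w=np.load('wrist0.npz');s=np.load('scene0.npz')
for n,c in(('wrist',w),('scene',s)):
    g=c['pixels'].max(2); sat=np.ptp(c['pixels'].astype(int),axis=2)
    m=(g<85)&(sat<25)
    x0,y0,x1,y1=(50,0,345,110) if n=='wrist' else (160,160,292,255)
    M=np.zeros_like(m);M[y0:y1,x0:x1]=m[y0:y1,x0:x1]
    M=cv2.morphologyEx(M.astype(np.uint8),2,np.ones((7,7)))
    k=big(M);h=cv2.approxPolyDP(cv2.convexHull(k),5,True)[:,0]
    print(n,'slab',[(p.tolist(),a.round(3)[:2].tolist(),b.round(3)[:2].tolist()) for p,a,b in zip(h,ray(c,h,.026),ray(c,h,0))])
# square in wrist
g=w['pixels'].min(2);M=np.zeros(g.shape,bool);M[30:170,92:390]=g[30:170,92:390]>165
M=cv2.morphologyEx(M.astype(np.uint8),2,np.ones((5,5)))
k=big(M);h=cv2.approxPolyDP(k,4,True)[:,0]
print('sq',[(p.tolist(),a.round(3)[:2].tolist()) for p,a in zip(h,ray(w,h,.018))])
print('sq scene hand',ray(s,[(240,250),(293,173),(335,190),(246,263)],.018).round(3)[:,:2].tolist())
print('tape',ray(s,[(220,156)],.019).round(3),'dies',ray(w,[(285,212),(146,197)],.03).round(3)[:,:2].tolist())
E
```

```text
wrist slab [([264, 13], [0.674, 0.156], [0.674, 0.162]), ([223, 71], [0.632, 0.104], [0.629, 0.105]), ([89, 94], [0.491, 0.081], [0.477, 0.081]), ([57, 0], [0.474, 0.168], [0.459, 0.174]), ([261, 0], [0.671, 0.167], [0.671, 0.174])]
scene slab [([222, 246], [0.487, 0.074], [0.507, 0.095]), ([216, 252], [0.469, 0.071], [0.488, 0.092])]
sq [([235, 154], [0.641, 0.017]), ([352, 157], [0.774, 0.013]), ([351, 145], [0.772, 0.027]), ([368, 145], [0.791, 0.027]), ([369, 138], [0.791, 0.035]), ([259, 135], [0.669, 0.038]), ([258, 141], [0.667, 0.031]), ([257, 134], [0.666, 0.039]), ([235, 134], [0.642, 0.039]), ([240, 144], [0.647, 0.028])]
sq scene hand [[0.506, 0.047], [0.783, 0.127], [0.782, 0.014], [0.488, 0.017]]
tape [[0.734 0.317 0.019]] dies [[0.699, -0.049], [0.539, -0.031]]
```

Run:
```python
import cv2
a=cv2.imread('pics/scene0.png')[130:290,140:360];b=cv2.imread('pics/wrist0.png')[20:175,60:400]
cv2.imwrite('pics/a.png',cv2.resize(a,None,fx=3.5,fy=3.5,interpolation=2))
```

```text
(no output)
```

View pics/a.png

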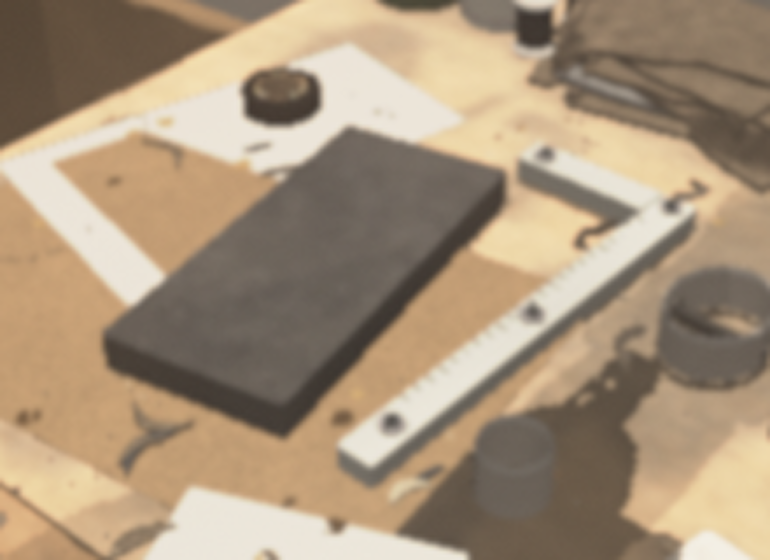

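The enlarged scene crop gives the slab's top corners at crop pixels (106,340), (283,412), (503,172), (350,127); the fence's inner top edge runs from (340,443) to the inner corner (632,212), and the stop's end is at (520,162).

Run:
```python
from h import *
w=np.load('wrist0.npz');s=np.load('scene0.npz')
f=lambda L:np.array(L,float)/3.5+[140-.36,130-.36]
S=ray(s,f([(106,340),(283,412),(503,172),(350,127)]),.026)[:,:2]
print('slab',S.round(3).tolist(),'c',S.mean(0),[np.linalg.norm(S[i]-S[i-1]).round(3) for i in range(4)])
Q=ray(s,f([(340,443),(632,212),(520,162)]),.018)[:,:2];print('sq scene',Q.round(3).tolist())
# edge of fence in wrist: strongest vertical gradient per column
g=cv2.GaussianBlur(cv2.cvtColor(w['pixels'],6),(3,3),0).astype(float)
gy=cv2.Sobel(g,6,0,1);gx=cv2.Sobel(g,6,1,0)
def fit(P,z):
    P=ray(w,P,z)[:,:2];l=cv2.fitLine(P.astype(np.float32),cv2.DIST_HUBER,0,.001,.001)[:,0]
    return l,np.std((P-l[2:])@[-l[1],l[0]])
P=[(u,120+gy[120:142,u].argmax()) for u in range(112,335,3)]
print('fence',fit(P,.018))
P=[(335+gx[v,335:372].argmax(),v) for v in range(45,122,3)];print(P[::6])
print('stop',fit(P,.018))
P=[(u,int(95-(u-90)*.186)-10+gy[int(95-(u-90)*.186)-10:int(95-(u-90)*.186)+10,u].argmax()) for u in range(100,322,3)]
print(P[::15]);print('slab edge z0',fit(P,.0),'z26',fit(P,.026))
print('ends',ray(w,[(90,95),(332,50)],.026).round(3).tolist(),ray(w,[(90,95),(332,50)],0).round(3).tolist())
```

```text
slab [[0.464, 0.19], [0.483, 0.073], [0.738, 0.122], [0.719, 0.238]] c [0.60106698 0.15577042] [np.float64(0.259), np.float64(0.118), np.float64(0.26), np.float64(0.117)]
sq scene [[0.49, 0.041], [0.761, 0.038], [0.765, 0.128]]
fence (array([ 0.9995288 , -0.03069469,  0.62875926,  0.04069887], dtype=float32), np.float64(0.00033193929516706045))
[(np.int64(359), 45), (np.int64(357), 63), (np.int64(355), 81), (np.int64(353), 99), (np.int64(351), 117)]
stop (array([0.02295312, 0.99973655, 0.7703875 , 0.1002862 ], dtype=float32), np.float64(0.0003039643730356079))
[(100, np.int64(96)), (145, np.int64(87)), (190, np.int64(79)), (235, np.int64(71)), (280, np.int64(63))]
slab edge z0 (array([0.9861857 , 0.16564335, 0.62816876, 0.10305566], dtype=float32), np.float64(0.0006320533620100902)) z26 (array([0.98618567, 0.16564357, 0.6314384 , 0.1014649 ], dtype=float32), np.float64(0.0005878866420795356))
ends [[0.492, 0.08, 0.026], [0.743, 0.123, 0.026]] [[0.478, 0.08, 0.0], [0.748, 0.126, 0.0]]
```

Call:
play_rows --steps '[0.05,-0.012,0,0.028,0.1,-0.025,0,0.028,0.15,-0.038,0,0.028,0.21,-0.05,0,0.028,0.265,-0.064,0,0.028,0.27,-0.064,0.05,0.028,0.27,-0.064,0.1,0.028,0.27,-0.064,0.14,0.028,0.27,-0.064,0.17,0.028,0.27,-0.064,0.17,0.028]' --jaw 0

```text
time: 1.4
tool_pos: [0.608, 0.2688, 0.0743]
tcp_rot: [-2.25, -2.188, 0.011]
wrist_force: [-1.0, -0.6, -0.6]
width: 0.998
grip_force: 0.0
```

Run:
```python
from workcell import bot
import cv2,numpy as np
s=bot.read_state();print(s['time'],s['tool_pos'],s['tcp_rot'],s['wrist_force'])
c=[bot.read_camera(n) for n in('scene','wrist')]
for n,k in zip('sw',c): np.savez(n+'1.npz',**k)
cv2.imwrite('pics/b.png',cv2.resize(np.hstack([k['pixels'] for k in c]),(800,300)))
```

```text
1.4 [0.60798755 0.26884416 0.07433786] [-2.25011749 -2.18805214  0.01132844] [-0.96390354 -0.64368328 -0.56420497]
```

View pics/b.png

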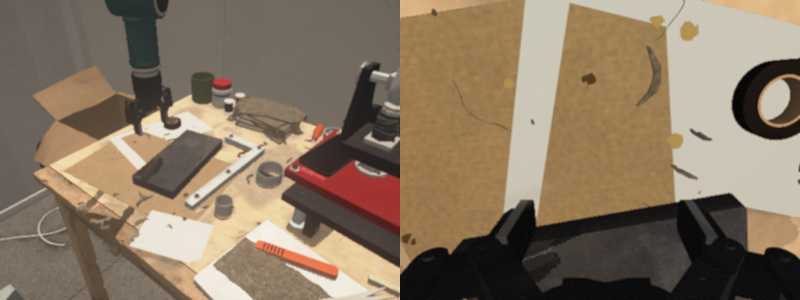

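The wrist half shows the slab's left edge running from about (525,235) to (745,195) in the picture, with the fingers in front of it and the tape roll at (780,100), well clear.

Run:
```python
from h import *
w=np.load('w1.npz')
print(ray(w,[(165,298),(441,250),(165,298)],.026).round(3)[:,:2].tolist(), 'tape',ray(w,[(480,130)],.019).round(3).tolist())
```

```text
[[0.543, 0.225], [0.72, 0.255], [0.543, 0.225]] tape [[0.735, 0.327, 0.019]]
```

Call:
play_rows --steps '[0.011,0,0.01,0,0.011,0,0.03,0,0.011,0,0.045,0,0.011,0,0.053,0,0.011,0,0.053,0,0.001,0,0.053,0,-0.009,0,0.053,0,-0.019,0,0.053,0,-0.027,0,0.053,0,-0.027,0,0.053,0]'

```text
time: 2.75
tool_pos: [0.6103, 0.2421, 0.0255]
tcp_rot: [2.253, 2.189, 0.0]
wrist_force: [0.4, -0.3, -0.6]
width: 1.004
grip_force: 0.0
```

Call:
play_rows --steps '[-0.008,0,0,0,-0.016,0,0,0,-0.024,0,0,0,-0.032,0,0,0,-0.038,0,0,0,-0.044,0,0,0,-0.048,0,0,0,-0.052,0,0,0,-0.052,0,0,0]'

```text
time: 3.88
tool_pos: [0.6085, 0.1906, 0.0251]
tcp_rot: [-2.252, -2.19, 0.001]
wrist_force: [0.2, -0.2, 0.9]
width: 0.999
grip_force: 0.0
```

Run:
```python
from workcell import bot
import cv2,numpy as np
s=bot.read_state();print(s['time'],s['tool_pos'],s['tcp_rot'],s['wrist_force'])
k=bot.read_camera('scene');np.savez('s2.npz',**k)
cv2.imwrite('pics/c.png',cv2.resize(k['pixels'][120:290,120:360],None,fx=3.3,fy=3.3,interpolation=2))
```

```text
3.875 [0.60848838 0.19058189 0.02509352] [-2.25246170e+00 -2.18968645e+00  1.29475613e-03] [ 0.19343018 -0.24771405  0.86075217]
```

View pics/c.png

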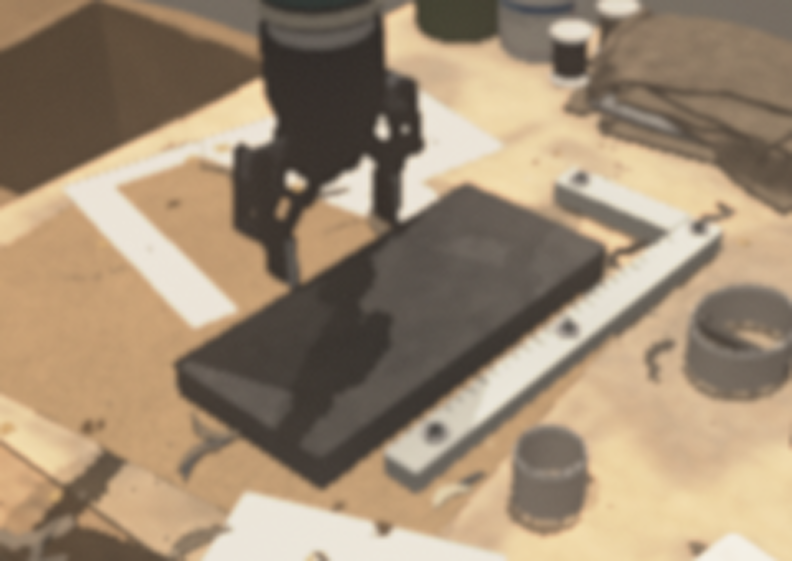

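The slab has rotated parallel to the fence, about 13 mm away from it, both fingers behind its left side. I continue slowly.

Call:
play_rows --steps '[-0.004,0,0,0,-0.008,0,0,0,-0.011,0,0,0,-0.011,0,0,0]'

```text
time: 4.42
tool_pos: [0.6084, 0.1796, 0.0253]
tcp_rot: [2.253, 2.19, -0.0]
wrist_force: [0.4, -0.5, 0.0]
width: 0.998
grip_force: 0.0
```

Call:
play_rows --steps '[-0.001,0,0,0,-0.002,0,0,0,-0.002,0,0,0]'

```text
time: 4.8
tool_pos: [0.6085, 0.178, 0.0253]
tcp_rot: [2.252, 2.19, 0.0]
wrist_force: [0.3, 0.4, -0.3]
width: 0.996
grip_force: 0.2
```

Call:
play_rows --steps '[-0.001,0,0,0,-0.002,0,0,0,-0.002,0,0,0]'

```text
time: 5.18
tool_pos: [0.6084, 0.1759, 0.0253]
tcp_rot: [2.252, 2.19, -0.0]
wrist_force: [0.9, 0.3, -0.8]
width: 1.002
grip_force: 0.3
```

Call:
play_rows --steps '[-0.001,0,0,0,-0.002,0,0,0,-0.002,0,0,0]'

```text
time: 5.55
tool_pos: [0.6085, 0.1754, 0.0255]
tcp_rot: [-2.252, -2.189, -0.003]
wrist_force: [-0.4, 5.8, -1.0]
width: 0.997
grip_force: 3.1
```

Call:
play_rows --steps '[-0.001,0,0,0,-0.002,0,0,0,-0.002,0,0,0]'

```text
time: 5.92
tool_pos: [0.6085, 0.1752, 0.0258]
tcp_rot: [-2.252, -2.187, -0.007]
wrist_force: [-0.6, 11.3, 0.8]
width: 1.001
grip_force: 6.0
```

Run:
```python
from workcell import bot
import cv2,numpy as np
k=bot.read_camera('scene');np.savez('s3.npz',**k)
cv2.imwrite('pics/d.png',cv2.resize(k['pixels'][160:290,150:360],None,fx=3.8,fy=3.8,interpolation=2))
```

```text
(no output)
```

View pics/d.png

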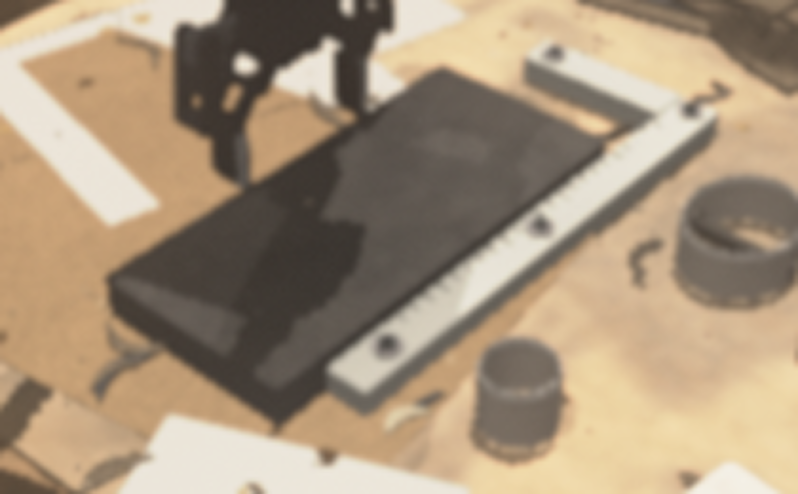

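The slab lies flush along the fence. Its top corners are at crop (108,280), (278,392), (603,150), (442,68), with a gap left to the end stop.

Run:
```python
from h import *
s=np.load('s3.npz')
S=ray(s,np.array([(108,280),(278,392),(603,150),(442,68)])/3.8+[149.6,159.6],.026)[:,:2]
print(S.round(3).tolist(),S.mean(0))
```

```text
[[0.461, 0.163], [0.457, 0.043], [0.707, 0.034], [0.718, 0.156]] [0.5856754  0.09917189]
```

Call:
play_rows --steps '[0.01,0,0,0,0.02,0,-0.01,0,0.02,0,-0.05,0,0.02,0,-0.085,0,0.01,-0.02,-0.085,0.17,-0.01,-0.05,-0.085,0.34,-0.03,-0.08,-0.085,0.51,-0.045,-0.11,-0.085,0.68,-0.06,-0.14,-0.085,0.85,-0.062,-0.15,-0.085,1.02]'

```text
time: 7.22
tool_pos: [0.4546, 0.1133, 0.1105]
tcp_rot: [3.037, 0.802, -0.002]
wrist_force: [0.1, -0.3, 0.2]
width: 1.001
grip_force: 0.0
```

Run:
```python
from workcell import bot
from scipy.spatial.transform import Rotation as R
s=bot.read_state();print(s['time'],s['tool_pos'],s['q']);M=R.from_rotvec(s['tcp_rot']).as_matrix();print(M.round(3))
import numpy as np
d=np.array([.415,.115,.1])-s['tool_pos'];print('shift',M.T@d,'turn',-(np.arctan2(-.029,1)-np.arctan2(M[1,0],M[0,0])))
```

```text
7.225 [0.45464859 0.1133387  0.11051408] [ 1.91603071e-01  5.69876087e-03  2.16879305e+00 -7.90694117e-04
  9.68102921e-01  1.24616140e+00]
[[ 0.869  0.494 -0.001]
 [ 0.494 -0.869 -0.001]
 [-0.001  0.    -1.   ]]
shift [-0.03364002 -0.02103405  0.01054677] turn 0.5456782383378611
```

Call:
play_rows --steps '[-0.014,-0.008,0,0.17,-0.026,-0.016,0,0.34,-0.034,-0.021,0,0.5,-0.034,-0.021,0,0.546,-0.034,-0.021,0.03,0.546,-0.034,-0.021,0.06,0.546,-0.034,-0.021,0.08,0.546,-0.034,-0.021,0.086,0.546,-0.034,-0.021,0.086,0.546]'

```text
time: 8.35
tool_pos: [0.4169, 0.1155, 0.0246]
tcp_rot: [3.141, -0.036, 0.0]
wrist_force: [0.3, 0.1, -0.0]
width: 0.999
grip_force: 0.0
```

Call:
play_rows --steps '[0.012,0,0,0,0.024,0,0,0,0.034,0,0,0,0.042,0,0,0,0.05,0,0,0,0.058,0,0,0,0.066,0,0,0,0.07,0,0,0,0.07,0,0,0]'

```text
time: 9.48
tool_pos: [0.4872, 0.1139, 0.0244]
tcp_rot: [-3.141, 0.036, -0.001]
wrist_force: [-0.1, -0.0, -0.5]
width: 1.0
grip_force: 0.0
```

Run:
```python
from workcell import bot
import cv2,numpy as np
k=bot.read_camera('scene');np.savez('s4.npz',**k)
w=bot.read_camera('wrist');np.savez('w4.npz',**w)
cv2.imwrite('pics/e.png',np.hstack([cv2.resize(k['pixels'][130:310,140:360],(440,360)),cv2.resize(w['pixels'],(360,270+90))]))
```

```text
(no output)
```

View pics/e.png

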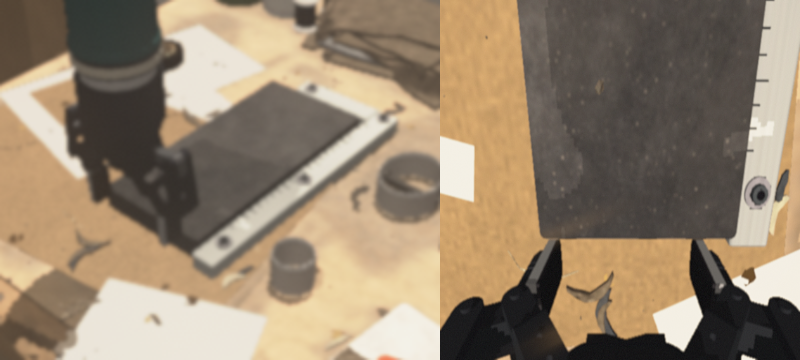

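Slab flush along the fence, near end in contact with both fingers, with a remaining gap of about 1 cm to the stop. I continue until it stops.

Call:
play_rows --steps '[0.003,0,0,0,0.006,0,0,0,0.008,0,0,0,0.008,0,0,0]'

```text
time: 10.07
tool_pos: [0.495, 0.1137, 0.0243]
tcp_rot: [-3.141, 0.037, -0.001]
wrist_force: [-0.4, -0.5, -0.1]
width: 1.0
grip_force: 0.0
```

Call:
play_rows --steps '[0.001,0,0,0,0.002,0,0,0,0.002,0,0,0]'

```text
time: 10.45
tool_pos: [0.4967, 0.1136, 0.0243]
tcp_rot: [-3.141, 0.036, -0.0]
wrist_force: [-0.8, -0.3, 0.2]
width: 0.998
grip_force: 0.4
```

Call:
play_rows --steps '[0.001,0,0,0,0.002,0,0,0,0.002,0,0,0]'

```text
time: 10.82
tool_pos: [0.4969, 0.1135, 0.0239]
tcp_rot: [3.141, -0.037, -0.006]
wrist_force: [-5.0, 0.0, 4.6]
width: 1.0
grip_force: 2.9
```

Call:
play_rows --steps '[0.001,0,0,0,0.002,0,0,0,0.002,0,0,0]'

```text
time: 11.2
tool_pos: [0.497, 0.1134, 0.0234]
tcp_rot: [3.141, -0.037, -0.012]
wrist_force: [-9.6, 0.7, 7.6]
width: 1.004
grip_force: 5.0
```

Call:
play_rows --steps '[-0.004,0,0,0,-0.02,0,0,0,-0.035,0,0,0,-0.035,0,-0.03,0,-0.035,0,-0.08,0,-0.035,0,-0.13,0,-0.02,0,-0.18,0,0.03,0,-0.21,0,0.08,0,-0.21,0,0.08,0,-0.21,0]'

```text
time: 12.45
tool_pos: [0.5827, 0.1115, 0.2342]
tcp_rot: [3.141, -0.038, 0.002]
wrist_force: [-1.1, 0.8, 0.1]
width: 1.005
grip_force: 0.0
```

Run:
```python
from workcell import bot
import cv2,numpy as np
s=bot.read_state();print(s['time'],s['tool_pos'])
w=bot.read_camera('wrist');np.savez('w5.npz',**w)
cv2.imwrite('pics/f.png',cv2.resize(w['pixels'],(768,576)))
```

```text
12.45 [0.58265986 0.11150191 0.23418529]
```

View pics/f.png

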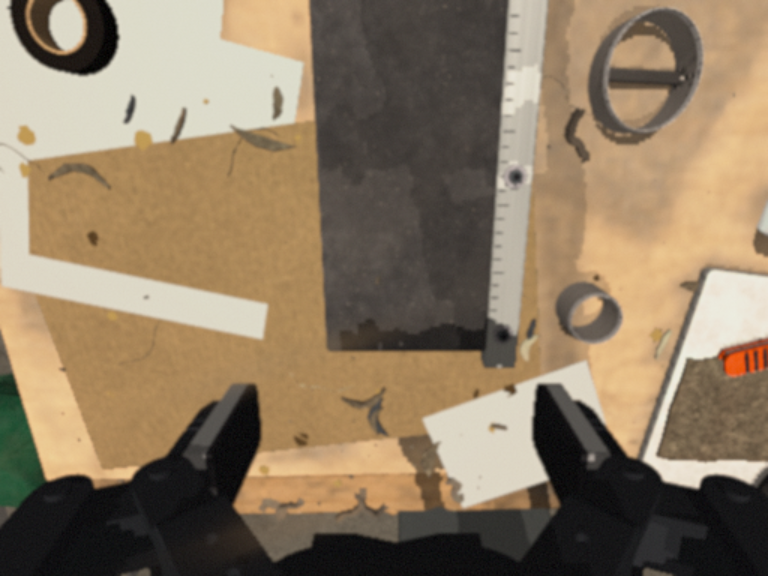

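The wrist view shows the slab flush along the fence, its near end at (410,350); the stop is out of view, so I move ahead to see it.

Call:
play_rows --steps '[0.05,0,0,0,0.1,0,0,0,0.15,0,0,0,0.15,0,0,0]'

```text
time: 13.0
tool_pos: [0.7308, 0.108, 0.2319]
tcp_rot: [3.141, -0.037, -0.004]
wrist_force: [-1.0, 0.3, -0.6]
width: 0.996
grip_force: 0.0
```

Run:
```python
from workcell import bot
import cv2,numpy as np
from h import *
w=bot.read_camera('wrist');np.savez('w6.npz',**w)
cv2.imwrite('pics/g.png',cv2.resize(w['pixels'],(768,576)))
w=np.load('w5.npz');print(ray(w,np.array([(328,349),(486,349),(322,200)])/1.5,.026).round(3).tolist())
```

```text
[[0.512, 0.167, 0.026], [0.509, 0.045, 0.026], [0.625, 0.163, 0.026]]
```

View pics/g.png

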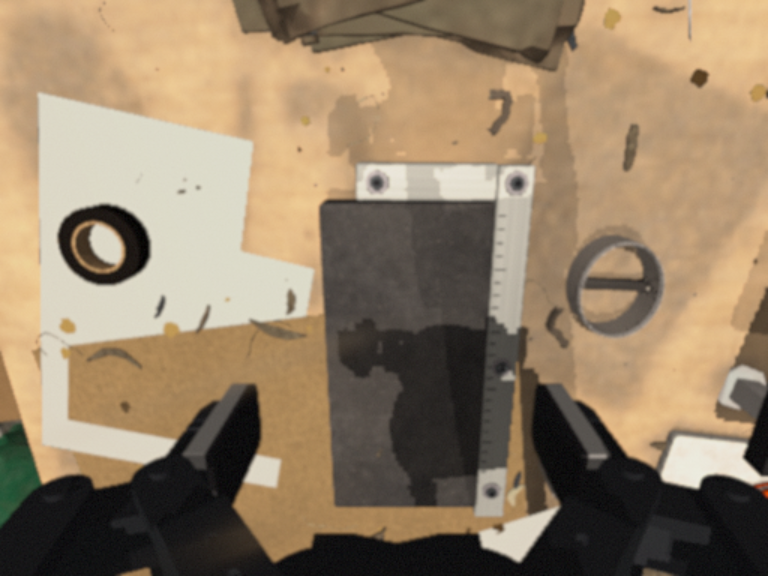

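The slab sits snug in the corner: far end against the stop at (410,200), side against the fence at (490,350). The dies and tape have not moved, and the hand is clear.

```bash
python3 -c "
from workcell import bot
print(bot.finish_job())"
```

```text
the job is handed in; nothing more can be done
None
```

The slab was pushed flush along the fence and up against the end stop, the dies and tape roll look untouched in the last picture, the hand is clear, and the job was handed in at about 13 s; no verdict came back.

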